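Load key blanks from a tipping tube into the coding module

ROBOT

A 7-joint arm with a two-finger parallel gripper is mounted at the origin on the work surface. World frame = base frame: x ahead of the robot, y to its left, z up, the work surface at z = 0. Lengths are in mm, angles in rad, forces in N, time in s.
With the tool pointing down it reaches from about 425 to 975 mm from the base axis. Payload 16.7 kg.
Tool frame: the origin (TCP) lies at the very end of the fingers, on their centre line; the grasp point (between the pads) lies behind it (robot.grip_depth is the z of the grasp point in the tool frame, in mm); z points along the fingers, y is the line along which they close (so a half turn about z gives the same grasp; the last joint's range is limited). The gripper opens to 85 mm and grips with 20 to 120 N. Pads are 22 mm wide; open, the fingers measure 114 mm over their backs; the gripper's body (76 mm by 85 mm) begins 54 mm behind the grasp point. The pads swing forward as they close: fully open they stand 13 mm farther back than shut.
Start: joints at [-1.399, 0.426, 0.074, 1.606, -0.034, 1.111, -0.067], TCP at [212.849, 640.524, 231.302] pointing down, gripper open.
Joint ranges: [-2.85, 2.85], [-0.5, 2.14], [-1.23, 1.37], [0.21, 2.46], [-1.02, 4.16], [0.16, 2.05], [-2.73, 2.73]. Speed limits (rad/s): [1.89, 1.89, 2.39, 2.39, 3.01, 3.01, 3.01].

INTERFACE

Orientations are given as a unit quaternion [x, y, z, w].
In Python, from cell import robot, eyes, order gives the robot as it stands. The module is installed in compiled form; this text tells all that it offers.
- The arm moves only by the shell command python3 -m inch 'ROWS' [OPENING] [FORCE]. ROWS is JSON, a list that holds one entry, the list of rows, each a list of 6 numbers: the shift along the tool's x, y, z as a fraction of full scale, then the turn, a rotation vector about the tool's x, y, z as a fraction of full scale. In form: [[[x, y, z, ax, ay, az], ...]]. A call has 1 to 12 rows; each row shifts and turns the commanded pose from where the row before left it, along the tool's axes as they then stand; what a row does not reach is not made up. Full scale, the value 1, is 0.03 m for a shift and 0.08 rad for a turn. A row lasts 1/8 s, in which the tool goes at most 62.5 mm and 10.7 degrees, less where a joint would pass 70% of its speed; a pose out of reach is approached as far as the arm can. A call with a number of a shift or a turn outside -1 to 1 is refused whole. A call with a gripper value outside its range is refused whole. OPENING is the finger opening in mm, from 0 to 85.4, set as the call begins (- or left out, the last holds). The fingers move at their own pace and stop on an object; FORCE is the grip in N (left out, the last holds). Time passes only in rows, so rows that do not move let the fingers close. It gives the time, the measured TCP pose, the force, the opening and the grip force at its end, in the units of the state.
- robot.observe(): the state, without advancing time (a new reading comes with each control period).
- eyes.capture(name): name is "scene" or "top" or "wrist"; returns (picture, depth): 384x512x3 uint8, red, green, blue; 384x512 float32, mm along the optical axis (not along the pixel's ray), 0 where there is no reading.
- eyes.camera_model(name): a dict with "K" (3x3 intrinsics, pixels), "extrinsics" (4x4, takes a point from camera to world coordinates). Camera axes: x right, y down, z forward; pixel columns grow to the right and rows downward; lengths in mm; the calibration is good to about 2 mm. The wrist camera is an equidistant fisheye: a pixel r from the principal point sees the ray r / f radians off the axis. A picture is of the moment at which its call begins: read the wrist's pose just before it. camera_model takes no time and is no camera call; for the wrist camera it gives the pose at the moment of the call.
- order.job_done(): hands the job in; it is judged then, once.
Trained networks look in the newest picture that a camera, given by its name, has taken for a name from the list of things; names that differ only in an ending like _2 or _b are one class to them, and where a whole thing is asked for, a point or a joint stands for the part that bears it (a point fixed in the world has none). Each returns a list of dicts, best first, with "p" (0 to 1); they miss things now and then, are a little off and sometimes report something else, mostly with a low value. They report only what shows in the picture. A call takes as long as a camera call. They do not tell look-alikes from the thing itself.
- eyes.masks_of(thing, camera): "pixels" (384x512 bool, what is visible of it) and "point" ([column, row] in pixels, amid what is visible of it).
The state is a dict: "t": time; "joint_pos": joint angles; "qvel": joint speeds; "tau": joint torques, N m; "tcp_pos": TCP position; "tool_rot": TCP orientation; "force": force on the tool from outside, world axes, zero at the start; "moment": the same for the moment, N m; "opening": finger opening in mm; "grip_force": force on a finger pad.
Only numpy, scipy, OpenCV 4.12 (cv2) and the standard library are available. Lean on these libraries where they do the work, as an engineer would, in place of code of your own. Each camera call takes 0.05 s, during which the arm holds its last target. There are 200 camera calls.

TASK

Draw the empty white tray out of the black module's bay, tip the clear tube on its stand mouth-down so the key blanks slide out against its lip, take out every blank and lay them all flat on the tray's floor, none on top of another. Then set the orange cover on the tray so it sits seated and level, slide the covered tray fully home back into the bay, and leave the empty tube swung back level. Do not disturb the fob, bell or keyring.

Things in the scene. Friction and masses are not known exactly. Their poses are not given: they have to be found in the camera images.
- stand: aluminium stand fixed to the counter, carrying the tipping tube. Origin at the underside's centre, below the pivot; the tube lies along the stand's x, mouth towards -x. Foot 90 x 74 x 8 mm; two cheeks (34 mm along x, 42 mm over their outer faces) up to z = 126 mm. Pivot: along y, 120 mm above the counter, through the middle of the tube's axis
- tube (a joint): tilt of the tube, rad: 0 = level (a stop; the start), grows as the mouth goes down, to a stop at 0.5. Stiff hinge (0.3 N m friction), stays where left: push the top of the mouth end or closed end down (about 4 N) on a red patch, 85 mm either side of the pivot and 11 mm above the tube's axis. Slippery bore: blanks slide down before 0.45 rad
- tube_mouth (a point): centre of the mouth, on the tube's axis, 100 mm from the pivot; axes are the tube's (x towards the closed end, z up when level). Clear square tube, outside 23 wide x 22 mm high, bore 17 wide x 16 mm high. A 7 mm wide red tongue continues the bore's floor past the mouth and ends in a lip 4 mm high
- tube_lip (a point): foot of the lip's inner face, on the tongue's top, 36 mm beyond the mouth and 8 mm below the axis. Tipped, the first blank stops here, 36 mm exposed, sides free for fingers, 24 mm still in the bore. Lift it 5 mm off the tongue (6 mm is free), draw it 30 mm out along the tube over the lip, lift away; the next then slides down by itself
- tube_end (a point): point on the tube's axis at the inside of its red closed end, 100 mm from the pivot
- blank1: straight key blank, a bar 60 mm long (own x), 14 mm wide (y), 10 mm thick (z), brass with the 20 mm at +x black plastic; 30 g. Origin at its centre. Starts inside the tube (its long axis along the tube); may be absent (two or three of the three are there)
- blank2: as blank1
- blank3: as blank1
- tray: loose white open tray standing on the counter, 118 mm (x) x 160 mm (y) x 26 mm high, walls 6 mm, floor 6 mm thick; 0.4 kg. Origin at the underside's centre. At its front (-x) an upright black fin to hold it by, 12 mm thick (y), 34 mm long (x from -103 to -69 mm), 14 to 50 mm above the counter. Starts empty, partly inside the module's bay, so it must be drawn out to be loaded
- cover: loose orange cover: plate 116 (x) x 158 (y) x 5 mm; beneath it a step 101 x 143 x 4 mm drops into the tray with 2.5 mm play; on top a black grip 28 (x) x 14 (y) x 20 mm high, 9 to 29 mm above the cover's underside. 0.14 kg. Origin: centre of the step's underside; seated, it is 22 mm above the tray's origin, axes parallel (either way round)
- module: black coding module fixed to the counter, 135 (x) x 195 (y) x 66 mm high; origin at the underside's centre. Bay opens at the front (-x): 167 mm wide, 54 mm high, 120 mm deep to the back wall; no floor, the tray slides on the counter. Two grey wings 22 mm high flare out 35 mm ahead of the mouth and 19 mm to each side, to line the tray up
- bay_mouth (a point): middle of the bay's mouth at counter level (module x = -67.5 mm); axes as the module's
- bay_home (a point): where the tray's origin is when it is fully home against the bay's back wall, axes parallel to the module's (module x = -6.5 mm, y = 0); the fin stays outside
- fob: glossy blue key fob, 62 x 34 x 14 mm, bystander; origin at the underside's centre
- bell: small brass bell, 68 mm across, 51 mm high, bystander; origin at the underside's centre
- keyring: chrome ring, 34 mm across, 5 mm thick, bystander; origin at the underside's centre
Not all that is in view belongs to the job. What is shaped like the stand but pink or yellow is not meant.

How it is judged:
By the outcome, as a careful person would: the job done as asked, in the order asked, and still so for the second after the job is handed in, with the robot touching nothing.
Of blank1, blank2, blank3 only 2 to 3 are there at a start; the rules pass over those that are not, and their reading is None.
At some moment in a run one of cover may be knocked a few centimetres aside while the robot is not near it.
Once in a run the grip may slacken for a moment while it holds something.
It also fails if it takes over 210 s, if anything falls off the work surface, if the arm or the gripper's body presses on something with over 40 N, if the wrist force passes 120 N, or if a joint passes its speed limit or range.

## Working session

There is one attempt and no reset: what is moved stays moved. The work goes in short steps, Python scripts to look and compute and a shell command to move; the robot and the scene stay as the last step left them, time stands still between calls to the robot, and variables do not carry over. Pictures are saved under pics/ and viewed, at most 14 in all, crops included, and the job is handed in when it is done.

```bash
ls; mkdir -p pics; python3 - <<'E'
from cell import robot, eyes, order
import cv2,numpy as np
print(robot.observe(), robot.grip_depth)
for n in ["scene","top"]:
    im,d=eyes.capture(n); cv2.imwrite(f"pics/{n}0.png",im[:,:,::-1]); np.savez(f"{n}0.npz",im=im,d=d)
    m=eyes.camera_model(n); print(n,m["K"].tolist(),np.round(m["extrinsics"],3).tolist())
a=cv2.imread("pics/scene0.png");b=cv2.imread("pics/top0.png")
E
```

```text
pics
{'t': 0.0, 'joint_pos': array([-1.39950898,  0.42673637,  0.07383456,  1.60662242, -0.03409712,
        1.11082917, -0.06711284]), 'qvel': array([-1.67503971e-06, -3.47767893e-04, -1.06778652e-03,  5.00401659e-04,
        1.97405099e-03, -9.16271193e-04,  9.49984633e-04]), 'tau': array([ 4.00426570e-04, -9.49835801e+01,  3.76114815e+00, -4.63522339e+01,
        1.92911929e-02,  1.03676747e-02,  2.92810955e-05]), 'tcp_pos': array([212.72237696, 640.15463124, 230.60041252]), 'tool_rot': array([ 1.59721031e-01,  9.87161965e-01, -6.65542204e-04, -5.95676562e-05]), 'force': array([0.03564053, 0.39747548, 0.49468516]), 'moment': array([-0.00749901,  0.0014232 , -0.01864103]), 'grip_force': 0.0, 'opening': 85.82529661214542} -18.700000000000003
scene [[450.9400140143007, 0.0, 258.9329477980232], [0.0, 450.9400140143007, 183.80177851633343], [0.0, 0.0, 1.0]] [[0.805, 0.431, -0.408, 1019.271], [0.594, -0.599, 0.538, -710.288], [-0.013, -0.675, -0.738, 1116.212], [0.0, 0.0, 0.0, 1.0]]
top [[438.25674653963654, 0.0, 255.8693558226044], [0.0, 438.25674653963654, 189.05128067666908], [0.0, 0.0, 1.0]] [[-0.027, -0.981, 0.191, 264.055], [-1.0, 0.026, -0.007, 43.541], [0.002, -0.191, -0.982, 1306.987], [0.0, 0.0, 0.0, 1.0]]
```

View pics/scene0.png

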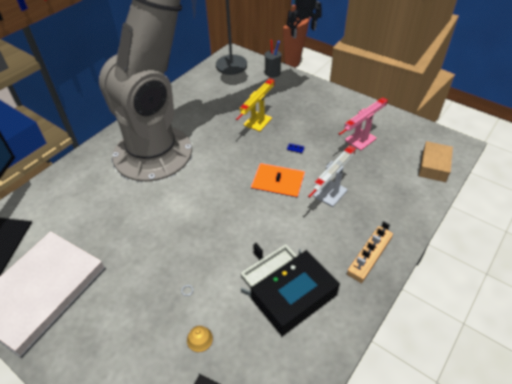

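View pics/top0.png

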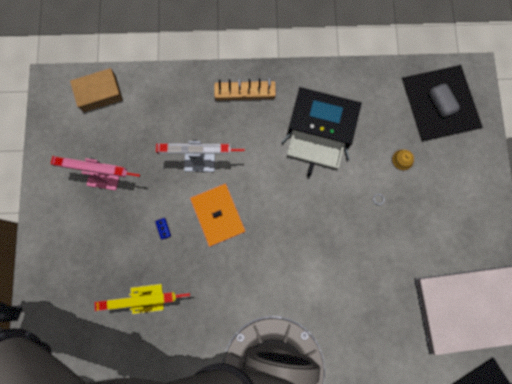

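The scene camera shows the module at (290,290), tray at (268,265), cover at (278,180) and the clear tube at (332,175). The same things in the top camera are at (325,125), (315,150), (217,214) and (200,150).

Candidates for the stand and tube in the top view:
- Pink (100,170): a decoy.
- Yellow (145,298): a decoy.
- Aluminium/clear (200,150): the right one. Its mouth and tongue point right, towards (240,150).

The cover is the orange plate, not the brown box at (95,90). The white slab at (465,310) is not the tray.

```bash
cat > h.py <<'E'
from cell import robot, eyes, order
import cv2,numpy as np
from scipy.spatial.transform import Rotation as R
def cloud(n,d,m=None):
    m=m or eyes.camera_model(n);K=m["K"];T=np.array(m["extrinsics"])
    v,u=np.mgrid[:384,:512]; x=(u-K[0][2])/K[0][0]; y=(v-K[1][2])/K[1][1]
    if n=="wrist":
        r=np.hypot(x,y)+1e-9; s=np.tan(np.minimum(r,1.5))/r; x=x*s;y=y*s
    P=np.stack([x*d,y*d,d],-1)@T[:3,:3].T+T[:3,3]; P[d<=0]=np.nan
    return P
def look(n,f=None):
    m=eyes.camera_model(n); im,d=eyes.capture(n)
    if f: cv2.imwrite(f"pics/{f}.png",im[:,:,::-1])
    return im,d,cloud(n,d,m),m
def rect(P):
    (c,s,a)=cv2.minAreaRect(P[:,:2].astype(np.float32)); return np.round(c,1),np.round(s,1),round(a,2)
E
python3 - <<'E'
from h import *
for n in ["scene","top"]:
    im,d,P,m=look(n)
    for t in ["stand","tube","tray","cover","module","fob","bell","keyring","blank1"]:
        for r in eyes.masks_of(t,n)[:3]:
            k=r["pixels"]; q=P[k]; q=q[~np.isnan(q[:,0])]
            if len(q)<5: print(n,t,r["p"],r["point"],"few");continue
            print(n,t,round(r["p"],2),np.round(r["point"]),k.sum(),"med",np.round(np.median(q,0)),"z",np.round(np.percentile(q[:,2],[5,95])),rect(q))
E
```

```text
scene stand 0.9 [257. 109.] 967 med [210. 353.  68.] z [  1. 135.] (array([171.3, 396.5]), array([133.5, 319.9]), 38.7)
scene stand 0.88 [362. 125.] 957 med [575. 487. 103.] z [  6. 135.] (array([551.5, 498.6]), array([219.7, 116.5]), 78.75)
scene stand 0.58 [332. 182.] 1208 med [620. 194. 111.] z [  4. 135.] (array([606.9, 210.1]), array([ 96.7, 295.6]), 4.04)
scene tube 0.88 [257.  98.] 376 med [210. 351. 131.] z [113. 136.] (array([169.1, 414. ]), array([105.5, 341.6]), 2.42)
scene tube 0.69 [365. 116.] 413 med [574. 485. 131.] z [115. 136.] (array([513.7, 777.9]), array([ 99.6, 775.2]), 11.78)
scene tube 0.59 [332. 169.] 538 med [619. 185. 131.] z [112. 136.] (array([595.5, 188.2]), array([247.5,  71.4]), 85.5)
scene tray 0.85 [261. 265.] 949 med [ 608. -139.   10.] z [ 4. 41.] (array([ 596.5, -140.9]), array([159.8,  90.7]), 73.02)
scene cover 0.88 [278. 179.] 1243 med [447. 146.  11.] z [ 6. 16.] (array([440.5, 153.5]), array([163.1, 131.8]), 20.08)
scene module 0.69 [291. 289.] 4519 med [ 734. -195.   67.] z [14. 71.] (array([ 715.4, -161. ]), array([240.7, 172.5]), 74.32)
sce
[... 1342 characters left out ...]
 213.] 2113 med [440. 153.   9.] z [ 4. 15.] (array([443.5, 154.4]), array([162.7, 121.8]), 21.15)
top module 0.97 [322. 117.] 3000 med [ 720. -178.   66.] z [58. 71.] (array([ 725.1, -176.3]), array([206.5, 203.3]), 74.1)
top fob 0.67 [162. 228.] 229 med [403. 313.  14.] z [ 7. 19.] (array([403.8, 315.9]), array([60.2, 36. ]), 20.64)
top bell 0.78 [403. 158.] 362 med [ 590. -409.   31.] z [ 7. 44.] (array([ 593.5, -416.1]), array([66.8, 61.3]), 74.54)
top bell 0.19 [314. 152.] 1506 med [ 630. -148.    7.] z [ 2. 30.] (array([ 614.2, -143.9]), array([159.2, 131.3]), 74.21)
top blank1 0.53 [194. 151.] 837 med [612. 201. 131.] z [110. 135.] (array([626.9, 206.7]), array([273.3,  57.7]), 88.28)
```

```bash
cat >> h.py <<'E'
def go(x,y,z,yaw_y=None,pitch=0,s=None):
    """print shifts/turns to reach target: tool down, tool y at world angle yaw_y deg. Turn first (tool z), then shift in new axes."""
    s=s or robot.observe(); M=R.from_quat(s["tool_rot"]).as_matrix()
    if yaw_y is not None:
        best=None
        for k in (0,180):
            a=np.radians(yaw_y+k); ty=np.array([np.cos(a),np.sin(a),0]); tz=np.array([0,0,-1.]); tx=np.cross(ty,tz)
            T=np.stack([tx,ty,tz],1)@R.from_euler('y',pitch).as_matrix()
            rv=R.from_matrix(M.T@T).as_rotvec()
            if best is None or np.linalg.norm(rv)<np.linalg.norm(best[0]): best=(rv,T)
        rv,T=best; print("turn/0.08:",np.round(rv/0.08,3))
    else: T=M
    d=T.T@(np.array([x,y,z])-s["tcp_pos"]); print("shift/30 (after turn):",np.round(d/30,3),"tcp",np.round(s["tcp_pos"],1),"t",round(s["t"],2),"j7",round(s["joint_pos"][6],2))
E
python3 - <<'E'
from h import *
im=np.load("top0.npz");P=cloud("top",im["d"]).reshape(-1,3)
S=np.load("scene0.npz");Q=cloud("scene",S["d"]).reshape(-1,3)
def sel(P,c,r,z0,z1): return P[(np.hypot(P[:,0]-c[0],P[:,1]-c[1])<r)&(P[:,2]>z0)&(P[:,2]<z1)]
for n,A in(("top",P),("scene",Q)):
    q=sel(A,(725,-176),150,60,75);print(n,"module top",len(q),rect(q),np.median(q[:,2]))
    q=sel(A,(545,-120),45,25,56);print(n,"fin",len(q),rect(q) if len(q)>2 else "",q.mean(0) if len(q) else "",q[:,2].max() if len(q) else "")
    q=sel(A,(615,200),160,126,145);print(n,"tube",len(q),rect(q),np.median(q[:,2]))
    q=sel(A,(610,70),100,100,118);print(n,"tongue",len(q),q.mean(0),q[:,1].min() if len(q) else "")
go(547,-122,230,74)
E
```

```text
top module top 2839 (array([ 724.8, -177.2]), array([195.5, 137.9]), 73.42) 66.51017859258218
top fin 59 (array([ 567.1, -129.2]), array([12.3, 34.2]), 72.11) [ 565.85042602 -128.46699517   48.22624405] 55.5509202035264
top tube 678 (array([614.5, 208.1]), array([205.3,  48.3]), 80.92) 131.21837051980356
top tongue 65 [606.85626472 105.54854258 112.18230456] 67.62758338310142
scene module top 3555 (array([ 726.3, -178.9]), array([198.3, 137.7]), 73.59) 67.29981183458062
scene fin 91 (array([ 569.6, -131.8]), array([14.8, 35.1]), 68.98) [ 571.69014959 -134.13161336   44.32243914] 55.74767615020596
scene tube 436 (array([615.4, 206.4]), array([208.5,  47.4]), 81.21) 132.16030884761392
scene tongue 60 [614.2723781  102.06660525 113.28859764] 63.05777559118053
turn/0.08: [-0.001 -0.001 -0.52 ]
shift/30 (after turn): [-17.713 -21.363   0.043] tcp [212.8 640.5 231.3] t 1.1 j7 -0.07
```

```bash
python3 -m inch '[[[0,0,0,0,0,-0.5],[-0.78,-0.89,0,0,0,0],[-0.78,-0.89,0,0,0,0],[-0.78,-0.89,0,0,0,0],[-0.78,-0.89,0,0,0,0],[-0.78,-0.89,0,0,0,0],[-0.78,-0.89,0,0,0,0],[-0.78,-0.89,0,0,0,0],[-0.78,-0.89,0,0,0,0],[-0.78,-0.89,0,0,0,0],[-0.78,-0.89,0,0,0,0],[-0.78,-0.89,0,0,0,0]]]' 85
python3 -m inch '[[[-0.78,-0.89,0,0,0,0],[-0.78,-0.89,0,0,0,0],[-0.78,-0.89,0,0,0,0],[-0.78,-0.89,0,0,0,0],[-0.78,-0.89,0,0,0,0],[-0.78,-0.89,0,0,0,0],[-0.78,-0.89,0,0,0,0],[-0.78,-0.89,0,0,0,0],[-0.78,-0.89,0,0,0,0],[-0.78,-0.89,0,0,0,0],[-0.78,-0.89,0,0,0,0],[0,0,0,0,0,0]]]'
python3 - <<'E'
from h import *
im,d,P,m=look("wrist","w1")
print(np.round(m["extrinsics"],2).tolist(),m["K"])
f=eyes.masks_of("tray","wrist")
for r in f[:2]:
    q=P[r["pixels"]];q=q[~np.isnan(q[:,0])];print(r["p"],r["point"],len(q),rect(q))
    q=q[(q[:,2]>35)&(q[:,2]<56)];print(len(q),rect(q),np.percentile(q[:,2],[5,50,95]))
q=P.reshape(-1,3);k=(q[:,2]>35)&(q[:,2]<56)&(np.hypot(q[:,0]-567,q[:,1]+130)<40);q=q[k];print(len(q),len(q)>3 and rect(q))
go(567,-130,100,73.5)
E
```

```text
t: 2.6
tcp_pos: [379.2, 285.9, 231.5]
tool_rot: [0.139, 0.99, 0.0, 0.0]
force: [0.9, 0.6, 0.3]
opening: 85.1
grip_force: 0.0
t: 4.1
tcp_pos: [545.2, -69.2, 231.4]
tool_rot: [0.141, 0.99, -0.001, 0.0]
force: [-0.3, 0.9, 0.1]
opening: 84.8
grip_force: 0.0
[[0.28, 0.92, 0.28, 472.12], [0.96, -0.27, -0.08, -47.3], [-0.0, 0.3, -0.96, 372.59], [0.0, 0.0, 0.0, 1.0]] [[297.31863964   0.         254.46299359]
 [  0.         297.31863964 189.67834905]
 [  0.           0.           1.        ]]
354 (array([ 567.2, -130.4]), array([12.5, 34.7]), 73.52)
turn/0.08: [-0.002 -0.004  0.095]
shift/30 (after turn): [-1.318 -1.815  4.373] tcp [544.6 -66.6 231.2] t 4.2 j7 1.45
```

View pics/w1.png

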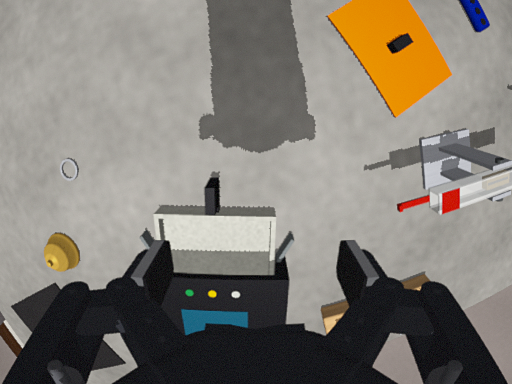

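The wrist view shows the tray at (215,240), its fin at (212,195), the cover at (395,55), and the red tongue and mouth at (415,205). The fin measures (567.2,-130.4) at a yaw of 73.5°, so I'll grasp it there.

```bash
python3 -m inch '[[[-0.67,-0.91,0,0,0,0.1],[-0.66,-0.91,0,0,0,0],[0,0,1,0,0,0],[0,0,1,0,0,0],[0,0,1,0,0,0],[0,0,1,0,0,0],[0,0,1,0,0,0],[0,0,1,0,0,0],[0,0,1,0,0,0],[0,0,0.1,0,0,0],[0,0,0,0,0,0]]]' 60
python3 -m inch '[[[0,0,0,0,0,0],[0,0,0,0,0,0],[0,0,0,0,0,0],[0,0,0,0,0,0],[0,0,0,0,0,0],[0,0,0,0,0,0]]]' 0 50
python3 -c "
from h import *
go(567.2,-130.4,17,73.5)"
```

```text
t: 5.58
tcp_pos: [567.9, -129.7, 19.1]
tool_rot: [0.144, 0.99, 0.0, 0.0]
force: [0.1, 0.6, 0.2]
opening: 60.0
grip_force: 0.0
t: 6.32
tcp_pos: [568.0, -130.2, 19.0]
tool_rot: [0.144, 0.99, 0.0, 0.0]
force: [-1.3, 1.2, 9.5]
opening: 11.3
grip_force: 48.6
turn/0.08: [ 0.005  0.011 -0.016]
shift/30 (after turn): [ 0.024 -0.012  0.068] tcp [ 568.  -130.2   19. ] t 6.33 j7 1.75
```

```bash
python3 -m inch '[[[0.3,0,0,0,0,0],[0.5,0,0,0,0,0],[0.5,0,0,0,0,0],[0.5,0,0,0,0,0],[0.5,0,0,0,0,0],[0.5,0,0,0,0,0],[0.5,0,0,0,0,0],[0.2,0,0,0,0,0],[0,0,0,0,0,0]]]'
python3 -m inch '[[[0,0,0,0,0,0],[0,0,0,0,0,0],[0,0,0,0,0,0],[0,0,0,0,0,0],[0,0,-1,0,0,0],[0,0,-1,0,0,0],[0,0,-1,0,0,0],[0,0,-1,0,0,0],[0,0,-1,0,0,0],[0,0,-1,0,0,0],[0,0,0,0,0,0]]]' 60
python3 - <<'E'
from h import *
im,d,P,m=look("wrist","w2")
c=robot.observe()["tcp_pos"]
q=P.reshape(-1,3);k=(q[:,2]>38)&(q[:,2]<56)&(np.hypot(q[:,0]-c[0],q[:,1]-c[1])<45);q=q[k];print(len(q),rect(q))
r=eyes.masks_of("tray","wrist")[0];a=P[r["pixels"]];w=a[(a[:,2]>22)&(a[:,2]<30)];print(r["p"],"rim",rect(w))
r=eyes.masks_of("tube","wrist")
for x in r[:2]:
    a=P[x["pixels"]];a=a[~np.isnan(a[:,0])];w=a[a[:,2]>126];print(x["p"],x["point"],"tube",len(w),rect(w) if len(w)>3 else "",np.median(w[:,2]))
E
```

```text
t: 7.45
tcp_pos: [466.6, -100.1, 19.0]
tool_rot: [0.144, 0.99, 0.0, 0.0]
force: [-2.5, 0.4, 16.6]
opening: 11.3
grip_force: 51.6
t: 8.82
tcp_pos: [468.0, -100.3, 200.0]
tool_rot: [0.144, 0.99, 0.001, 0.002]
force: [-0.3, 0.6, -1.4]
opening: 60.2
grip_force: 0.0
402 (array([466.3, -99.2]), array([11.2, 34.3]), 73.36)
0.73 rim (array([442.3, 151.4]), array([14.8, 29.1]), 21.87)
0.67 [487.6, 261.4] tube 669 (array([611.7, 134.4]), array([62.3, 25.9]), 86.76) 129.73071223196462
```

```bash
python3 -m inch '[[[0,0,-1,0,0,1],[0,0,-1,0,0,1],[0,0,0,0,0,1],[0,0,0,0,0,1],[0,0,0,0,0,1],[0,0,0,0,0,1],[0,0,0,0,0,1],[0,0,0,0,0,1],[0,0,0,0,0,1],[0,0,0,0,0,1],[0,0,0,0,0,1],[0,0,0,0,0,1]]]' 30
python3 -m inch '[[[0,0,0,0,0,1],[0,0,0,0,0,1],[0,0,0,0,0,1],[0,0,0,0,0,1],[0,0,0,0,0,0.6],[0,0,0,0,0,0]]]'
python3 -c "
from h import *
go(605,60,250,-3)"
```

```text
t: 10.48
tcp_pos: [466.5, -100.2, 257.3]
tool_rot: [0.586, 0.81, -0.001, -0.001]
force: [0.1, -0.8, 0.9]
opening: 30.6
grip_force: 0.0
t: 11.22
tcp_pos: [466.6, -100.2, 257.5]
tool_rot: [0.723, 0.691, -0.001, -0.0]
force: [0.4, 0.6, -0.0]
opening: 29.9
grip_force: 0.0
turn/0.08: [-0.019  0.007  0.081]
shift/30 (after turn): [5.575 4.328 0.25 ] tcp [ 466.6 -100.2  257.5] t 11.22 j7 0.1
```

```bash
python3 -m inch '[[[0.9,0.72,0,0,0,0],[0.9,0.72,0,0,0,0],[0.9,0.72,0,0,0,0],[0.9,0.72,0,0,0,0],[0.9,0.72,0,0,0,0],[0.9,0.72,0,0,0,0],[0,0,0,0,0,0]]]'
python3 - <<'E'
from h import *
im,d,P,m=look("wrist","w3")
r=eyes.masks_of("tube","wrist")
for x in r[:2]:
    a=P[x["pixels"]];a=a[~np.isnan(a[:,0])];w=a[(a[:,2]>127)&(a[:,2]<136)];print(x["p"],x["point"],"tube",len(w),rect(w) if len(w)>3 else "",np.median(w[:,2]))
q=P.reshape(-1,3); C=im.reshape(-1,3).astype(int)
red=(C[:,0]>130)&(C[:,1]<70)&(C[:,2]<70)&(np.abs(q[:,0]-610)<60)&(q[:,2]>90)
for lo,hi in((40,108),(100,150),(250,330)):
    w=q[red&(q[:,1]>lo)&(q[:,1]<hi)]; 
    if len(w)>5: print(lo,len(w),rect(w),np.percentile(w[:,2],[5,50,95]),w[:,1].min(),w[:,1].max())
for z0,z1 in((127,136),(4,14)):
    k=(q[:,2]>z0)&(q[:,2]<z1)&(np.abs(q[:,0]-612)<60)&(np.abs(q[:,1]-200)<140);w=q[k];print(z0,len(w),rect(w))
print(robot.observe()["tcp_pos"])
E
```

```text
t: 12.1
tcp_pos: [604.6, 57.9, 256.9]
tool_rot: [0.722, 0.692, -0.001, -0.0]
force: [-0.4, -1.0, -0.6]
opening: 30.1
grip_force: 0.0
0.61 [261.0, 74.1] tube 3456 (array([612.6, 166.7]), array([123.7,  23.7]), 88.15) 129.73874691608933
40 85 (array([609.3,  76.6]), array([21.1,  5. ]), 87.57) [109.35327923 110.79070074 114.6857765 ] 65.97971209777123 87.28752053898441
100 23 (array([600.1, 121.9]), array([18.1,  0.9]), 87.47) [129.35066381 130.67144388 131.14157504] 112.91378930555445 130.98170936195237
127 3456 (array([612.6, 166.7]), array([123.7,  23.7]), 88.15)
4 1257 (array([613.7, 204.8]), array([90.7, 74.2]), 87.57)
[603.50470783  55.21264228 257.45755463]
```

View pics/w3.png

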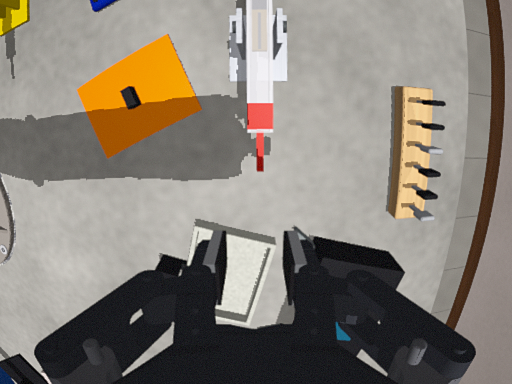

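The tube is confirmed: aluminium stand, clear tube, red patch at (260,115) and tongue at (260,150). The pivot is near (613.9,204.8) with a yaw of 87.6°. Next I close the gripper and push the mouth patch down.

```bash
python3 -c "
from h import *
go(610.1,114.9,140,-2.4)"
```

```text
turn/0.08: [-0.017  0.013 -0.042]
shift/30 (after turn): [1.997 0.136 3.915] tcp [603.5  55.2 257.5] t 12.2 j7 -0.04
```

```bash
python3 -m inch '[[[0.67,0.05,0,0,0,0],[0.67,0.05,0,0,0,0],[0.67,0.04,0,0,0,0],[0,0,0.8,0,0,0],[0,0,0.8,0,0,0],[0,0,0.8,0,0,0],[0,0,0.8,0,0,0],[0,0,0.5,0,0,0],[0,0,0,0,0,0]]]' 0 40
python3 -m inch '[[[0,0,0.25,0,0,0],[0,0,0.25,0,0,0],[0,0,0.25,0,0,0],[0,0,0.25,0,0,0],[0,0,0.25,0,0,0],[0,0,0.1,0,0,0]]]'
```

```text
t: 13.32
tcp_pos: [610.4, 116.1, 146.5]
tool_rot: [0.723, 0.691, -0.001, -0.0]
force: [0.3, -0.4, 0.2]
opening: -0.2
grip_force: 0.0
t: 14.08
tcp_pos: [610.8, 115.8, 106.3]
tool_rot: [0.723, 0.691, -0.0, -0.0]
force: [-0.3, 0.4, 4.4]
opening: -0.1
grip_force: 2.0
```

```bash
python3 -m inch '[[[0,0,0.2,0,0,0],[0,0,0.2,0,0,0],[0,0,0.1,0,0,0],[0,0,0,0,0,0]]]'
python3 -m inch '[[[0,0,0.1,0,0,0],[0,0,0,0,0,0]]]'
```

```text
t: 14.58
tcp_pos: [610.5, 115.6, 91.4]
tool_rot: [0.723, 0.691, -0.0, -0.0]
force: [0.1, -0.2, -0.3]
opening: -0.1
grip_force: 0.0
t: 14.82
tcp_pos: [610.8, 115.6, 88.6]
tool_rot: [0.723, 0.691, -0.0, 0.0]
force: [-0.4, -0.2, 0.7]
opening: -0.2
grip_force: 0.2
```

```bash
python3 -m inch '[[[0,0,-0.8,0,0,0],[0,0,-0.8,0,0,0],[-0.6,0,-0.8,0,0,0],[-0.6,0,-0.8,0,0,0],[-0.6,0,-0.8,0,0,0],[-0.6,0,-0.3,0,0,0],[0,0,0,0,0,0]]]' 40
cat > tube.py <<'E'
from h import *
import sys
def tube(f):
    im,d,P,m=look("wrist",f); q=P.reshape(-1,3); C=im.reshape(-1,3).astype(int)
    a=np.array([.042,.999,0]);b=np.array([.999,-.042,0]);c=np.array([613.9,204.8,0])
    L=(q-c)@a; W=(q-c)@b; Z=q[:,2]
    k=(np.abs(W)<9)&(L>-150)&(L<-30)&(Z>30)
    for l in range(-150,-40,8):
        s=k&(L>=l)&(L<l+8)
        if s.sum()>3: print(l+4,s.sum(),"z",np.round(np.percentile(Z[s],[10,50,90])),"W",np.round([W[s].min(),np.median(W[s]),W[s].max()],1),"rgb",np.median(C[s],0))
    cv2.imwrite(f"pics/{f}.png",im[:,:,::-1])
    return im,d,P,m
E
python3 - <<'E'
from tube import *
im,*_=tube("w4"); cv2.imwrite("pics/w4c.png",cv2.resize(im[60:220,180:340,::-1],None,fx=4,fy=4,interpolation=2)[:600])
print(robot.observe()["tcp_pos"])
E
```

```text
t: 15.7
tcp_pos: [607.5, 42.3, 218.0]
tool_rot: [0.724, 0.69, 0.0, 0.0]
force: [0.0, 0.5, -0.4]
opening: 40.4
grip_force: 0.0
-146 371 z [304. 314. 319.] W [-9.   3.4  9. ] rgb [25. 25. 29.]
-138 83 z [314. 318. 320.] W [-9.  -7.5  9. ] rgb [24. 26. 29.]
-122 28 z [55. 56. 57.] W [-5.6  1.1  7.7] rgb [216.5 182.  107.5]
-114 112 z [57. 59. 61.] W [-5.5  1.1  7.7] rgb [216. 180.  80.]
-106 102 z [61. 63. 65.] W [-6.3  0.7  7.6] rgb [216.5 181.   80. ]
-98 120 z [65. 67. 69.] W [-6.2  0.7  7.5] rgb [216. 180.  80.]
-90 171 z [70. 83. 85.] W [-8.6 -0.2  9. ] rgb [203.  66.  60.]
-82 160 z [85. 87. 89.] W [-8.3  0.3  8.9] rgb [203.  22.   8.]
-74 192 z [89. 91. 93.] W [-9.  -0.1  8.8] rgb [203.  23.   8.]
-66 201 z [93. 95. 97.] W [-8.8 -0.   8.7] rgb [202. 195. 184.]
-58 188 z [ 98.  99. 101.] W [-8.6  0.   8.7] rgb [202. 195. 183.]
-50 209 z [102. 104. 106.] W [-8.4  0.1  8.5] rgb [202. 195. 183.]
-42 217 z [106. 108. 110.] W [-9.  -0.6  8.5] rgb [201. 194. 182.]
[607.29585354  43.49045001 217.26111081]
```

View pics/w4c.png

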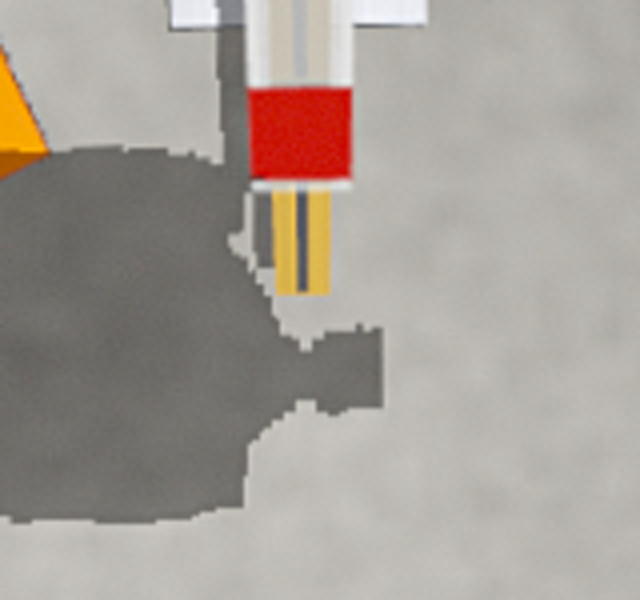

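The tipped tube, from the patch at (300,135) to the mouth edge at about (300,185) in the crop, now has a brass blank exposed from about (300,190) to (300,295). It is centred and lies on the tongue. Next I tilt the tool 0.5 rad and go to a pre-grasp pose.

```bash
cat > tg.py <<'E'
from h import *
import sys
A=np.array([.042,.999,0]);B=np.array([.999,-.042,0]);C0=np.array([613.9,204.8,120])
def tgt(s,h,W=0.8,th=.5,dz=-0.7):
    return C0+A*(-s*np.cos(th)-h*np.sin(th))+B*W+np.array([0,0,-s*np.sin(th)+h*np.cos(th)+dz])
if __name__=="__main__":
    s,h=map(float,sys.argv[1:3]); p=tgt(s,h); print(np.round(p,1)); go(*p,-2.4,pitch=.5)
E
python3 -m inch '[[[0,0,0,0,1,0],[0,0,0,0,1,0],[0,0,0,0,1,0],[0,0,0,0,1,0],[0,0,0,0,1,0],[0,0,0,0,1,0],[0,0,0,0,0.25,-0.03],[0,0,0,0,0,0]]]' 30
python3 tg.py 118 50
```

```text
t: 16.75
tcp_pos: [607.3, 44.1, 217.0]
tool_rot: [0.7, 0.67, 0.178, -0.171]
force: [0.6, -0.0, 1.0]
opening: 29.7
grip_force: 0.0
[609.3  77.4 106.6]
turn/0.08: [ 0.008  0.014 -0.022]
shift/30 (after turn): [-0.788  0.02   3.763] tcp [607.3  44.1 217. ] t 16.75 j7 0.51
```

```bash
python3 -m inch '[[[-0.26,0,0.75,0,0,0],[-0.26,0,0.75,0,0,0],[-0.26,0.02,0.75,0,0,0],[0,0,0.75,0,0,0],[0,0,0.75,0,0,0],[0,0,0,0,0,0]]]'
python3 tg.py 118 -5.3
```

```text
t: 17.5
tcp_pos: [608.8, 78.5, 106.2]
tool_rot: [0.7, 0.67, 0.178, -0.172]
force: [-0.4, -0.3, -0.0]
opening: 29.8
grip_force: 0.0
[610.5 103.9  58.1]
turn/0.08: [-0.014 -0.002 -0.013]
shift/30 (after turn): [-0.025  0.019  1.813] tcp [608.8  78.5 106.2] t 17.5 j7 0.64
```

```bash
python3 -m inch '[[[-0.02,0.02,0.45,0,0,0],[0,0,0.45,0,0,0],[0,0,0.45,0,0,0],[0,0,0.45,0,0,0],[0,0,0,0,0,0]]]'
python3 tg.py 118 -5.3
python3 -m inch '[[[0,0,0,0,0,0],[0,0,0,0,0,0],[0,0,0,0,0,0],[0,0,0,0,0,0],[0,0,0,0,0,0]]]' 0 40
```

```text
t: 18.12
tcp_pos: [610.9, 103.0, 59.1]
tool_rot: [0.7, 0.67, 0.179, -0.171]
force: [-0.4, 0.5, 0.8]
opening: 29.9
grip_force: 0.0
[610.5 103.9  58.1]
turn/0.08: [ 0.002 -0.002 -0.017]
shift/30 (after turn): [ 0.007 -0.015  0.044] tcp [610.9 103.   59.1] t 18.12 j7 0.68
t: 18.75
tcp_pos: [611.6, 102.2, 60.4]
tool_rot: [0.7, 0.67, 0.179, -0.171]
force: [0.5, -1.3, 1.7]
opening: 12.5
grip_force: 40.4
```

```bash
python3 -m inch '[[[0,0,-0.1,0,0,0],[0,0,-0.07,0,0,0],[-0.4,0,0,0,0,0],[-0.4,0,0,0,0,0],[-0.4,0,0,0,0,0],[-0.1,0,-0.4,0,0,0],[0,0,-0.8,0,0,0],[0,0,-0.8,0,0,0],[0,0,-0.8,0,0,0],[0,0,0,0,0,0]]]'
python3 - <<'E'
from tube import *
im,*_=tube("w5"); cv2.imwrite("pics/w5c.png",im[:,:,::-1])
s=robot.observe();print(s["opening"],s["grip_force"],s["tcp_pos"])
E
```

```text
t: 20.0
tcp_pos: [609.2, 24.1, 122.4]
tool_rot: [0.7, 0.67, 0.18, -0.169]
force: [0.4, 1.2, -0.2]
opening: 12.3
grip_force: 40.1
-146 400 z [142. 144. 146.] W [-4.9  2.   8.9] rgb [30. 31. 33.]
-138 43 z [137. 139. 140.] W [-5.   3.1  8.6] rgb [83. 64. 58.]
-114 187 z [57. 59. 61.] W [-6.3  0.1  7.1] rgb [209. 172.  75.]
-106 216 z [61. 63. 65.] W [-6.9  0.1  7.1] rgb [209. 172.  76.]
-98 216 z [66. 67. 69.] W [-6.9  0.1  7.1] rgb [210. 173.  76.]
-90 395 z [70. 81. 84.] W [-8.7  0.1  8.3] rgb [199. 106.  53.]
-82 301 z [85. 87. 89.] W [-8.6  0.2  9. ] rgb [201.  35.  24.]
-74 299 z [90. 91. 93.] W [-8.5  0.3  9. ] rgb [202.  38.  29.]
-66 286 z [93. 95. 97.] W [-8.5  0.3  9. ] rgb [216. 215. 217.]
-58 296 z [ 98.  99. 101.] W [-8.5  0.3  9. ] rgb [217. 216. 218.]
-50 293 z [102. 104. 106.] W [-9.   0.3  8.4] rgb [218. 217. 220.]
-42 281 z [106. 108. 110.] W [-8.4 -0.4  8.4] rgb [220. 219. 222.]
12.508235309288805 40.14528751373291 [608.57934494  25.07664905 121.12849717]
```

View pics/w5c.png

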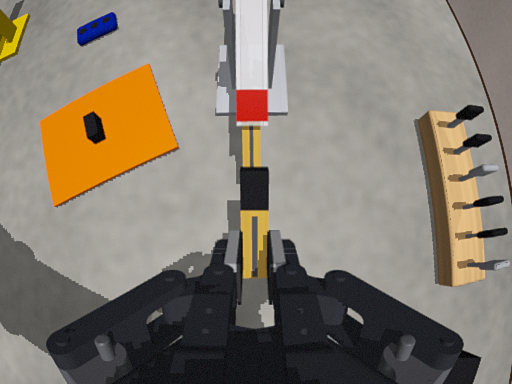

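The blank is held with its black end towards the tube, at (255,190), and the next blank has already slid down to the lip, at (250,145). I level the tool, turn it to the tray's direction and carry the blank over.

```bash
cat > tr.py <<'E'
from h import *
import sys
O=np.array([548.7,-123.8]);a=np.radians(-16.6);UX=np.array([np.cos(a),np.sin(a)]);UY=np.array([-np.sin(a),np.cos(a)])
if __name__=="__main__":
    x,y,z=map(float,sys.argv[1:4]); p=O+UX*x+UY*(y-12); print(np.round(p,1)); go(*p,z,-16.6)
E
python3 -m inch '[[[0,0,-0.3,0,-1,0.5],[0,0,0,0,-1,0.5],[0,0,0,0,-1,0.5],[0,0,0,0,-1,0.5],[0,0,0,0,-1,0.5],[0,0,0,0,-1,0.4],[0,0,0,0,-0.25,0.2],[0,0,0,0,0,0]]]'
python3 tr.py -23 -37 60
```

```text
t: 21.05
tcp_pos: [607.5, 21.6, 127.1]
tool_rot: [0.799, 0.601, -0.022, -0.021]
force: [-0.2, -0.4, -0.8]
opening: 12.2
grip_force: 40.1
[ 512.7 -164.2]
turn/0.08: [-0.746  0.115  0.113]
shift/30 (after turn): [-6.839 -1.261  2.238] tcp [607.5  21.6 127.1] t 21.05 j7 -0.04
```

```bash
python3 -m inch '[[[0,0,0,-0.75,0.12,0.11],[-0.85,-0.16,0,0,0,0],[-0.85,-0.16,0,0,0,0],[-0.85,-0.16,0,0,0,0],[-0.85,-0.16,0,0,0,0],[-0.85,-0.16,0,0,0,0],[-0.85,-0.16,0,0,0,0],[-0.85,-0.16,0.6,0,0,0],[-0.85,-0.16,0.8,0,0,0],[0,0,0.8,0,0,0],[0,0,0,0,0,0]]]'
python3 tr.py -23 -37 13
python3 - <<'E'
from h import *
im,d,P,m=look("wrist");print(robot.observe()["grip_force"],robot.observe()["opening"])
q=P.reshape(-1,3);from tr import O,UX,UY
e=q[:,:2]-O; k=(np.abs(e@UX)<45)&(np.abs(e@UY)<66)&(q[:,2]<15);print("floor z",np.percentile(q[k][:,2],[10,50,90]),k.sum())
k=(q[:,2]>22)&(q[:,2]<30)&(np.abs(e@UX)<64)&(np.abs(e@UY)<85);print("rim",rect(q[k]),np.median(q[k][:,2]))
k=(q[:,2]>38)&(q[:,2]<55)&(np.abs(e@UX+86)<22)&(np.abs(e@UY)<15);print("fin",k.sum(),rect(q[k]) if k.sum()>3 else "")
E
```

```text
t: 22.42
tcp_pos: [511.0, -164.5, 60.6]
tool_rot: [0.803, 0.597, -0.001, -0.0]
force: [0.9, 0.3, 1.0]
opening: 12.6
grip_force: 40.1
[ 512.7 -164.2]
turn/0.08: [-0.017  0.008 -0.035]
shift/30 (after turn): [0.027 0.049 1.587] tcp [ 511.  -164.5   60.6] t 22.43 j7 0.34
40.13806879520416 12.520346529463112
floor z [3.80056091 4.65284943 5.48568686] 22395
rim (array([ 549.2, -124.4]), array([161.1, 119. ]), 73.27) 24.57119097619224
fin 1472 (array([466.6, -99.4]), array([12.5, 35.1]), 73.26)
```

```bash
python3 -m inch '[[[0.02,0.05,0.5,0,0,0],[0,0,0.5,0,0,0],[0,0,0.5,0,0,0],[0,0,0.05,0,0,0],[0,0,0,0,0,0]]]'
python3 -m inch '[[[0,0,0.07,0,0,0],[0,0,0,0,0,0]]]'
python3 -m inch '[[[0,0,0.05,0,0,0],[0,0,0,0,0,0]]]'
```

```text
t: 23.1
tcp_pos: [514.3, -163.4, 15.0]
tool_rot: [0.802, 0.597, 0.0, 0.0]
force: [0.4, -1.1, 0.1]
opening: 12.2
grip_force: 40.1
t: 23.35
tcp_pos: [514.5, -163.1, 13.1]
tool_rot: [0.802, 0.597, 0.0, 0.001]
force: [1.0, -0.3, -0.7]
opening: 12.3
grip_force: 40.1
t: 23.6
tcp_pos: [514.4, -163.1, 11.5]
tool_rot: [0.802, 0.597, 0.0, 0.001]
force: [0.0, 0.0, 0.1]
opening: 12.4
grip_force: 40.1
```

```bash
python3 -m inch '[[[0,0,0.04,0,0,0],[0,0,0,0,0,0]]]'
python3 -m inch '[[[0,0,0.03,0,0,0],[0,0,0,0,0,0]]]'
python3 -m inch '[[[0,0,0.03,0,0,0],[0,0,0,0,0,0]]]'
```

```text
t: 23.85
tcp_pos: [514.5, -163.2, 10.6]
tool_rot: [0.802, 0.597, 0.001, 0.001]
force: [-2.5, 1.6, 10.0]
opening: 12.4
grip_force: 41.2
t: 24.1
tcp_pos: [514.5, -163.2, 10.4]
tool_rot: [0.802, 0.597, 0.001, 0.0]
force: [-8.6, 4.9, 30.5]
opening: 12.5
grip_force: 43.6
t: 24.35
tcp_pos: [514.6, -163.2, 10.3]
tool_rot: [0.802, 0.597, 0.001, 0.0]
force: [-14.6, 5.7, 51.3]
opening: 12.5
grip_force: 46.0
```

```bash
python3 -m inch '[[[0,0,-0.06,0,0,0],[0,0,0,0,0,0]]]'
python3 -m inch '[[[0,0,0,0,0,0],[0,0,0,0,0,0],[0,0,-0.3,0,0,0],[0,0,-0.8,0,0,0],[0,0,-1,0,0,0],[0,0,-1,0,0,0],[0,0,-1,0,0,0],[0,0,0,0,0,0]]]' 22
python3 - <<'E'
from h import *
im,d,P,m=look("wrist")
q=P.reshape(-1,3);from tr import O,UX,UY
e=q[:,:2]-O; k=(np.abs(e@UX)<50)&(np.abs(e@UY)<71)&(q[:,2]<24)&(q[:,2]>10);w=np.stack([e[k]@UX,e[k]@UY,q[k][:,2]],1);print("blank in tray frame",k.sum(),rect(w),np.percentile(w[:,2],[10,50,90]))
import tg
p=tg.tgt(118,80);go(*p,-2.4)
E
```

```text
t: 24.6
tcp_pos: [514.6, -163.2, 10.6]
tool_rot: [0.802, 0.597, 0.001, 0.001]
force: [-2.4, 1.0, 13.9]
opening: 12.3
grip_force: 41.7
t: 25.6
tcp_pos: [515.3, -163.4, 135.5]
tool_rot: [0.802, 0.597, 0.002, 0.002]
force: [0.2, 0.1, 0.1]
opening: 21.8
grip_force: 0.0
blank in tray frame 981 (array([-22.8, -34.7]), array([13.6, 59.6]), 0.14) [13.71475826 14.63101138 15.46324432]
turn/0.08: [ 3.700e-02 -3.000e-03 -3.105e+00]
shift/30 (after turn): [7.659 2.817 0.043] tcp [ 514.7 -163.   134.2] t 25.65 j7 0.25
```

```bash
python3 -m inch '[[[0,0,0,0,0,-0.8],[0,0,0,0,0,-0.8],[0,0,0,0,0,-0.8],[0,0,0,0.04,0,-0.7],[0.96,0.35,0,0,0,0],[0.96,0.35,0,0,0,0],[0.96,0.35,0,0,0,0],[0.96,0.35,0,0,0,0],[0.96,0.35,0,0,0,0],[0.96,0.35,0,0,0,0],[0.96,0.35,0,0,0,0],[0.9,0.35,0,0,0,0]]]' 30
python3 -m inch '[[[0,0,0,0,1,0],[0,0,0,0,1,0],[0,0,0,0,1,0],[0,0,0,0,1,0],[0,0,0,0,1,0],[0,0,0,0,1,0],[0,0,0,0,0.25,0],[0,0,0,0,0,0]]]'
python3 - <<'E'
from tube import *
im,*_=tube("w6")
E
python3 tg.py 118 20
```

```text
t: 27.15
tcp_pos: [607.6, 62.7, 132.1]
tool_rot: [0.722, 0.692, -0.001, -0.001]
force: [0.5, -0.0, -0.4]
opening: 30.0
grip_force: 0.0
t: 28.15
tcp_pos: [607.6, 61.5, 132.3]
tool_rot: [0.7, 0.67, 0.177, -0.172]
force: [0.2, 0.4, -0.3]
opening: 30.1
grip_force: 0.0
-122 55 z [48. 55. 57.] W [-6.4  0.8  7.2] rgb [190. 168.  72.]
-114 196 z [57. 58. 60.] W [-6.4  0.   7.2] rgb [205. 169.  74.]
-106 196 z [61. 63. 65.] W [-6.3  0.4  7.1] rgb [206. 169.  73.]
-98 211 z [65. 67. 69.] W [-6.9  0.1  7.1] rgb [207. 169.  74.]
-90 359 z [70. 82. 84.] W [-8.7  0.1  8.9] rgb [194.  93.  65.]
-82 305 z [85. 87. 89.] W [-8.7  0.1  8.8] rgb [194.  22.  10.]
-74 319 z [89. 91. 93.] W [-8.5  0.1  8.7] rgb [195.  24.  11.]
-66 304 z [93. 95. 97.] W [-8.5  0.1  8.7] rgb [212. 213. 212.]
-58 321 z [ 97.  99. 101.] W [-9.   0.2  8.7] rgb [213. 213. 212.]
-50 331 z [102. 104. 106.] W [-9.   0.2  8.7] rgb [213. 212. 212.]
-42 334 z [106. 108. 110.] W [-8.9 -0.5  8.7] rgb [213. 213. 213.]
[609.9  91.7  80.3]
turn/0.08: [-0.029  0.019 -0.02 ]
shift/30 (after turn): [0.035 0.033 2.008] tcp [607.7  62.  132.6] t 28.2 j7 0.61
```

```bash
python3 -m inch '[[[0.03,0.03,0.6,0,0,0],[0,0,0.6,0,0,0],[0,0,0.6,0,0,0],[0,0,0.5,0,0,0],[0,0,0.4,0,0,0],[0,0,0.2,0,0,0],[0,0,0,0,0,0]]]'
python3 tg.py 118 -5.3
python3 -m inch '[[[0,0,0,0,0,0],[0,0,0,0,0,0],[0,0,0,0,0,0],[0,0,0,0,0,0],[0,0,0,0,0,0]]]' 0 40
python3 -m inch '[[[0,0,-0.1,0,0,0],[0,0,-0.07,0,0,0],[-0.4,0,0,0,0,0],[-0.4,0,0,0,0,0],[-0.4,0,0,0,0,0],[-0.1,0,-0.4,0,0,0],[0,0,-0.8,0,0,0],[0,0,-0.8,0,0,0],[0,0,-0.8,0,0,0],[0,0,0,0,0,0]]]'
python3 - <<'E'
from tube import *
im,*_=tube("w7")
s=robot.observe();print(s["opening"],s["grip_force"],s["tcp_pos"])
E
```

```text
t: 29.08
tcp_pos: [610.4, 104.1, 56.9]
tool_rot: [0.7, 0.67, 0.178, -0.172]
force: [-0.1, -0.8, 0.1]
opening: 30.0
grip_force: 0.0
[610.5 103.9  58.1]
turn/0.08: [-0.022  0.005 -0.022]
shift/30 (after turn): [ 0.012  0.003 -0.039] tcp [610.4 104.1  56.9] t 29.07 j7 0.67
t: 29.7
tcp_pos: [610.8, 103.7, 57.5]
tool_rot: [0.7, 0.67, 0.178, -0.171]
force: [-0.7, -3.5, 5.2]
opening: 12.4
grip_force: 42.3
t: 30.95
tcp_pos: [608.6, 25.7, 119.7]
tool_rot: [0.7, 0.67, 0.179, -0.17]
force: [-0.0, -0.5, -0.1]
opening: 12.3
grip_force: 41.5
-146 438 z [142. 144. 146.] W [-5.5  1.8  8.4] rgb [30. 30. 33.]
-138 34 z [138. 138. 139.] W [-5.6  0.6  8.3] rgb [107.   56.5  53.5]
-114 55 z [46. 48. 49.] W [-1.8  1.4  3.9] rgb [198.  21.   7.]
-106 95 z [50. 52. 53.] W [-2.6  0.7  3.9] rgb [197.  24.  14.]
-98 102 z [54. 56. 58.] W [-2.5  0.7  3.9] rgb [198.   25.5  12. ]
-90 372 z [60. 82. 85.] W [-8.7  0.7  8.8] rgb [199.  33.  24.]
-82 324 z [85. 87. 89.] W [-8.6  0.1  8.8] rgb [201.  34.  24.]
-74 315 z [89. 91. 93.] W [-8.6  0.1  8.7] rgb [202.  38.  29.]
-66 294 z [94. 95. 97.] W [-8.5  0.1  8.8] rgb [216. 215. 217.]
-58 308 z [ 97. 100. 101.] W [-8.5  0.1  8.7] rgb [217. 216. 218.]
-50 308 z [102. 104. 106.] W [-8.5  0.1  8.8] rgb [218. 217. 220.]
-42 298 z [106. 108. 110.] W [-8.4  0.2  8.8] rgb [220.  218.5 222. ]
12.115447852316747 41.47488176822662 [607.9425619   26.72533068 118.38373373]
```

View pics/w7.png

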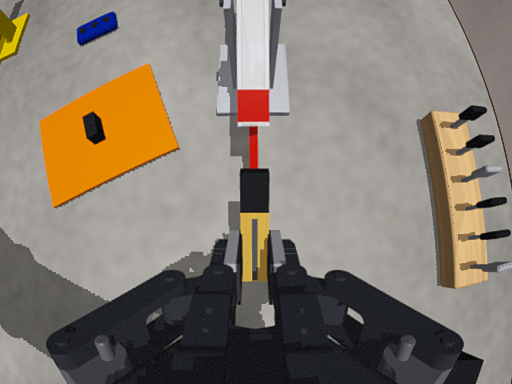

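The tongue at (254,150) is now empty, so this run seems to have two blanks. I'll check again later. Next I place this one at tray position (0,+37).

```bash
python3 -m inch '[[[0,0,-0.3,0,-1,0],[0,0,0,0,-1,0],[0,0,0,0,-1,0],[0,0,0,0,-1,0],[0,0,0,0,-1,0],[0,0,0,0,-1,0],[0,0,0,0,-0.25,0],[0,0,0,0,0,0.8],[0,0,0,0,0,0.8],[0,0,0,0,0,0.8],[0,0,0,0,0,0.7],[0,0,0,0,0,0]]]'
python3 tr.py 10 36 60
python3 - <<'E'
from h import *
n="scene"; im,d,P,m=look(n,"s8"); cv2.imwrite("pics/s8c.png",cv2.resize(im[135:235,290:390,::-1],None,fx=5,fy=5,interpolation=cv2.INTER_CUBIC))
E
```

```text
t: 32.5
tcp_pos: [606.8, 22.6, 124.3]
tool_rot: [0.802, 0.597, -0.001, -0.001]
force: [0.2, -0.6, 0.7]
opening: 12.5
grip_force: 41.5
[ 565.1 -103.7]
turn/0.08: [-0.033  0.004 -0.013]
shift/30 (after turn): [-4.431 -0.13   2.143] tcp [606.8  22.6 124.3] t 32.5 j7 -0.06
```

View pics/s8c.png

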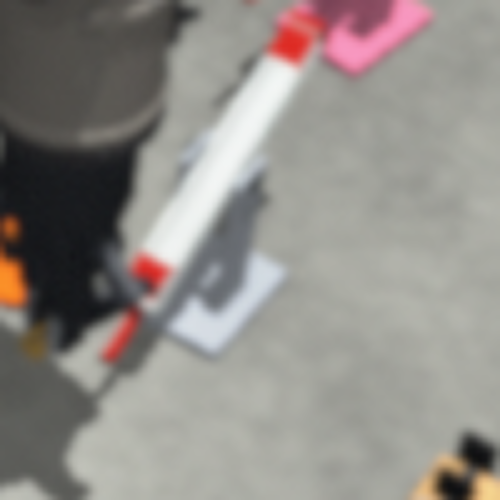

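The scene crop shows the tilted clear tube empty along its length (220,150), with only the red tongue at (120,335).

```bash
python3 -m inch '[[[-0.74,-0.02,0,0,0,0],[-0.74,-0.02,0,0,0,0],[-0.74,-0.02,0,0,0,0],[-0.74,-0.02,0,0,0,0],[-0.74,-0.02,0.4,0,0,0],[-0.73,-0.02,0.6,0,0,0],[0,0,0.6,0,0,0],[0,0,0.6,0,0,0],[0,0,0.6,0,0,0],[0,0,0.6,0,0,0],[0,0,0.3,0,0,0],[0,0,0,0,0,0]]]'
python3 tr.py 10 36 8
```

```text
t: 34.05
tcp_pos: [565.0, -103.4, 13.0]
tool_rot: [0.802, 0.597, -0.001, -0.001]
force: [0.3, -0.7, -0.6]
opening: 13.0
grip_force: 41.5
[ 565.1 -103.7]
turn/0.08: [-0.036  0.016 -0.01 ]
shift/30 (after turn): [-0.008  0.006  0.166] tcp [ 565.  -103.4   13. ] t 34.05 j7 0.26
```

```bash
python3 -m inch '[[[0,0,0.08,0,0,0],[0,0,0,0,0,0]]]'
python3 -m inch '[[[0,0,0.04,0,0,0],[0,0,0,0,0,0]]]'
python3 -m inch '[[[0,0,0.03,0,0,0],[0,0,0,0,0,0]]]'
```

```text
t: 34.3
tcp_pos: [565.6, -103.4, 11.6]
tool_rot: [0.802, 0.597, -0.001, -0.0]
force: [0.3, -0.1, 0.3]
opening: 12.6
grip_force: 41.5
t: 34.55
tcp_pos: [565.4, -103.3, 10.1]
tool_rot: [0.802, 0.597, -0.001, -0.0]
force: [0.3, -0.3, -0.3]
opening: 12.4
grip_force: 41.5
t: 34.8
tcp_pos: [565.3, -103.4, 9.1]
tool_rot: [0.802, 0.597, -0.001, -0.001]
force: [1.1, 0.3, 0.0]
opening: 12.3
grip_force: 41.5
```

```bash
python3 -m inch '[[[0,0,0.02,0,0,0],[0,0,0,0,0,0]]]'
python3 -m inch '[[[0,0,0,0,0,0],[0,0,0,0,0,0],[0,0,-0.3,0,0,0],[0,0,-0.8,0,0,0],[0,0,-1,0,0,0],[0,0,-1,0,0,0],[0,0,-1,0,0,0],[0,0,-1,0,0,0],[0,0,0,0,0,0]]]' 22
python3 - <<'E'
from h import *
im,d,P,m=look("wrist","w9")
q=P.reshape(-1,3);from tr import O,UX,UY
e=q[:,:2]-O; ex=e@UX;ey=e@UY
k=(abs(ex)<50)&(abs(ey)<71)&(q[:,2]<24)&(q[:,2]>9.5)
for s in (ex<-7,ex>-7):
    w=np.stack([ex,ey,q[:,2]],1)[k&s]; print(len(w),rect(w),np.percentile(w[:,2],[10,50,90]))
k=(q[:,2]>38)&(q[:,2]<55)&(abs(ex+86)<22)&(abs(ey)<15);print("fin",k.sum(),k.sum()>3 and rect(q[k]))
from tube import tube; tube("w9b")
im,d,P,m=look("top"); 
for r in eyes.masks_of("cover","top")[:2]:
    a=P[r["pixels"]];a=a[~np.isnan(a[:,0])];print("cover",r["p"],rect(a)); g=a[a[:,2]>20];print(len(g),len(g)>3 and g.mean(0))
E
```

```text
t: 35.05
tcp_pos: [565.3, -103.4, 8.4]
tool_rot: [0.802, 0.597, -0.001, -0.001]
force: [0.4, 0.0, 0.4]
opening: 12.6
grip_force: 41.5
t: 36.17
tcp_pos: [566.7, -103.6, 164.0]
tool_rot: [0.802, 0.597, 0.001, 0.0]
force: [0.2, -0.9, -0.2]
opening: 22.2
grip_force: 0.0
391 (array([-22.9, -23.5]), array([38.6, 14.3]), 89.79) [13.52295292 14.58665924 15.54400938]
816 (array([ 9.2, 37.3]), array([58.9, 13.8]), 89.44) [13.81106622 14.6197214  15.52625536]
fin 524 (array([466.5, -99.1]), array([12.7, 34.9]), 72.06)
cover 0.64 (array([444.7, 153.9]), array([161.9, 117.7]), 19.94)
50 [441.65838436 152.49891993  28.01247069]
```

```bash
python3 -m inch '[[[0,0,-0.5,0,0,-1],[0,0,-0.5,0,0,-1],[0,0,-0.5,0,0,-1],[0,0,-0.5,0,0,-1],[0,0,0,0,0,-1],[0,0,0,0,0,-1],[0,0,0,0,0,-1],[0,0,0,0,0,-1],[0,0,0,0,0,-0.4],[0,0,0,0,0,0]]]' 50
python3 -c "
from h import *
go(442,152,160,22)"
```

```text
t: 37.62
tcp_pos: [565.6, -103.4, 221.1]
tool_rot: [0.561, 0.828, -0.001, -0.001]
force: [-0.3, 0.7, -0.6]
opening: 49.9
grip_force: 0.0
turn/0.08: [-0.034 -0.009 -0.045]
shift/30 (after turn): [ 9.437 -0.63   2.037] tcp [ 565.6 -103.4  221.1] t 37.62 j7 0.65
```

```bash
python3 -m inch '[[[0.86,-0.06,0,0,0,0],[0.86,-0.06,0,0,0,0],[0.86,-0.06,0,0,0,0],[0.86,-0.06,0,0,0,0],[0.86,-0.06,0,0,0,0],[0.86,-0.06,0,0,0,0],[0.86,-0.06,0,0,0,0],[0.86,-0.06,0,0,0,0],[0.86,-0.06,0,0,0,0],[0.86,-0.06,0.5,0,0,0],[0.84,-0.06,0.5,0,0,0],[0,0,0,0,0,0]]]'
python3 - <<'E'
from h import *
im,d,P,m=look("wrist","w10"); q=P.reshape(-1,3)
k=(q[:,2]>20)&(q[:,2]<36)&(np.hypot(q[:,0]-442,q[:,1]-152)<70);g=q[k];print("grip",len(g),rect(g),np.median(g[:,2]))
C=im.reshape(-1,3).astype(int);k=(C[:,0]>150)&(C[:,2]<60)&(C[:,1]>60)&(q[:,2]<15)&(q[:,2]>4)&(np.hypot(q[:,0]-442,q[:,1]-152)<120);print("plate",k.sum(),rect(q[k]))
c=rect(g)[0]; go(c[0],c[1],100,rect(g)[2])
E
```

```text
t: 39.12
tcp_pos: [440.7, 153.2, 190.7]
tool_rot: [0.56, 0.829, -0.002, -0.001]
force: [0.3, -0.5, -0.2]
opening: 50.2
grip_force: 0.0
grip 359 (array([442. , 152.6]), array([13.7, 28. ]), 21.48) 27.598595095131827
plate 12987 (array([441.7, 152. ]), array([157.4, 115.5]), 20.94)
turn/0.08: [-0.037 -0.003  0.085]
shift/30 (after turn): [2.000e-03 1.700e-02 3.047e+00] tcp [441.6 152.3 191.4] t 39.17 j7 -0.0
```

```bash
python3 -m inch '[[[0,0.02,0.6,0,0,0.1],[0,0,1,0,0,0],[0,0,1,0,0,0],[0,0,1,0,0,0],[0,0,1,0,0,0],[0,0,0.8,0,0,0],[0,0,0.5,0,0,0],[0,0,0,0,0,0]]]'
python3 -m inch '[[[0,0,0,0,0,0],[0,0,0,0,0,0],[0,0,0,0,0,0],[0,0,0,0,0,0],[0,0,0,0,0,0],[0,0,0,0,0,0]]]' 0 60
python3 -c "
from h import *
go(442,152.5,12.5,21.3)"
```

```text
t: 40.17
tcp_pos: [442.2, 151.6, 14.3]
tool_rot: [0.564, 0.826, -0.001, -0.001]
force: [0.4, 0.4, 0.0]
opening: 49.7
grip_force: 0.0
t: 40.92
tcp_pos: [442.6, 152.6, 15.7]
tool_rot: [0.564, 0.826, 0.0, -0.001]
force: [-1.9, -1.4, 12.0]
opening: 12.2
grip_force: 58.9
turn/0.08: [-0.007 -0.012  0.019]
shift/30 (after turn): [ 0.005 -0.021  0.106] tcp [442.6 152.6  15.7] t 40.92 j7 0.21
```

```bash
python3 -m inch '[[[0,0,-0.3,0,0,0],[0,0,-0.8,0,0,0],[0,0,-0.8,0,0,0],[0,0,-0.8,0,0,0],[0,0,-0.8,0,0,-1],[0,0,0,0,0,-1],[0,0,0,0,0,-1],[0,0,0,0,0,-1],[0,0,0,0,0,-1],[0,0,0,0,0,-1],[0,0,0,0,0,-1],[0,0,0,0,0,-1]]]'
python3 -m inch '[[[0,0,0,0,0,-1],[0,0,0,0,0,-1],[0,0,0,0,0,-1],[0,0,0,0,0,-0.35],[0,0,0,0,0,0]]]'
python3 -c "
from h import *
print(robot.observe()['grip_force'],robot.observe()['opening'])
go(549,-124,100,73.4)"
```

```text
t: 42.42
tcp_pos: [442.3, 152.3, 120.4]
tool_rot: [0.274, 0.962, -0.0, -0.001]
force: [-0.4, -0.4, -1.3]
opening: 12.7
grip_force: 59.2
t: 43.05
tcp_pos: [442.4, 152.3, 120.1]
tool_rot: [0.145, 0.989, -0.0, -0.001]
force: [-0.7, 0.1, -1.7]
opening: 12.2
grip_force: 59.2
59.215906262397766 12.213008935643387
turn/0.08: [-0.007 -0.02  -0.009]
shift/30 (after turn): [-6.037 -7.811  0.669] tcp [442.4 152.3 120.1] t 43.05 j7 0.91
```

```bash
python3 -m inch '[[[-0.6,-0.78,0,0,0,0],[-0.6,-0.78,0,0,0,0],[-0.6,-0.78,0,0,0,0],[-0.6,-0.78,0,0,0,0],[-0.6,-0.78,0,0,0,0],[-0.6,-0.78,0,0,0,0],[-0.6,-0.78,0,0,0,0],[-0.6,-0.78,0,0,0,0],[-0.6,-0.78,0,0,0,0],[-0.62,-0.78,0,0,0,0],[0,0,0,0,0,0]]]'
cat > cov.py <<'E'
from h import *
def cov(n,z,f=None):
    im,d,P,m=look(n,f); q=P.reshape(-1,3);C=im.reshape(-1,3).astype(int)
    k=(C[:,0]>120)&(C[:,2]<70)&(C[:,0]>C[:,1]*1.4)&(abs(q[:,2]-z)<9)&(np.hypot(q[:,0]-549,q[:,1]+124)<120)
    g=q[k]; print(n,"cover",k.sum(),rect(g) if k.sum()>5 else "",np.percentile(g[:,2],[5,50,95]) if k.sum() else "")
    if k.sum()>50:
        A=np.c_[g[:,:2]-g[:,:2].mean(0),np.ones(len(g))]; print(" slope",np.linalg.lstsq(A,g[:,2],rcond=None)[0])
E
python3 - <<'E'
from cov import *
go(549,-124,45,73.4); s=robot.observe(); print(s['grip_force'],s['opening'])
z=s["tcp_pos"][2]-15+9
for n in("top","scene","wrist"): cov(n,z,"c_"+n)
E
```

```text
t: 44.42
tcp_pos: [548.9, -125.7, 119.7]
tool_rot: [0.146, 0.989, -0.001, -0.001]
force: [0.0, -0.0, -1.4]
opening: 12.4
grip_force: 59.2
turn/0.08: [-0.023 -0.017 -0.048]
shift/30 (after turn): [0.015 0.055 2.489] tcp [ 548.9 -125.7  119.7] t 44.42 j7 1.57
59.18540596961975 12.422126937775184
top cover 289 (array([566.2, -69.8]), array([ 38. , 114.8]), 72.49) [109.08588452 113.06534871 116.74263929]
 slope [-1.73717117e-02 -5.25210126e-03  1.13124303e+02]
scene cover 1447 (array([ 551.6, -127.8]), array([157.7, 119.4]), 70.61) [110.46719088 113.90415838 117.01999769]
 slope [-1.17168830e-03  1.27975797e-03  1.13849808e+02]
wrist cover 34249 (array([ 548.9, -122.9]), array([158.6, 116.7]), 73.26) [110.34111284 111.3419198  112.3292777 ]
 slope [-1.43608989e-03  8.34986245e-04  1.11338774e+02]
```

View pics/c_wrist.png

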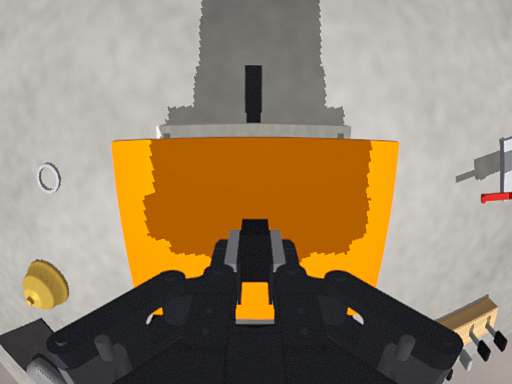

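The cover is held level over the tray, with the fin at (254,95) ahead of it. I descend partway and measure again.

```bash
python3 -m inch '[[[0,0.02,0.5,0,0,0],[0,0,0.5,0,0,0],[0,0,0.5,0,0,0],[0,0,0.5,0,0,0],[0,0,0.2,0,0,0],[0,0,0,0,0,0]]]'
python3 - <<'E'
from cov import *
go(549,-124,38,73.4); s=robot.observe(); print(s['grip_force'],s['opening'])
cov("wrist",s["tcp_pos"][2]-6); s=robot.observe(); print(s["tcp_pos"]); 
im,d,P,m=look("wrist"); q=P.reshape(-1,3)
k=(q[:,2]>40)&(q[:,2]<56)&(np.hypot(q[:,0]-466,q[:,1]+99)<35);print("fin",k.sum(),rect(q[k]))
print(robot.observe()["tcp_pos"])
E
```

```text
t: 45.32
tcp_pos: [548.5, -123.0, 53.1]
tool_rot: [0.144, 0.99, -0.0, -0.001]
force: [0.8, 0.2, -1.0]
opening: 12.2
grip_force: 59.2
turn/0.08: [-0.014 -0.033  0.002]
shift/30 (after turn): [-0.027 -0.026  0.504] tcp [ 548.5 -123.    53.1] t 45.33 j7 1.62
59.194650650024414 12.245840056860482
wrist cover 34096 (array([ 548.8, -122.6]), array([158.4, 116.3]), 73.24) [43.9976899  45.00782148 46.00636231]
 slope [-1.69227271e-03  7.41789216e-04  4.50028965e+01]
[ 548.72925536 -123.07381197   53.58162084]
fin 2444 (array([ 475.5, -107.9]), array([51.8, 38.3]), 2.37)
[ 548.94347124 -123.04264858   53.88521446]
```

```bash
python3 -m inch '[[[-0.02,-0.03,0.15,0,0,0],[0,0,0.15,0,0,0],[0,0,0.08,0,0,0],[0,0,0,0,0,0]]]'
python3 -m inch '[[[0,0,0.08,0,0,0],[0,0,0,0,0,0]]]'
python3 -m inch '[[[0,0,0.06,0,0,0],[0,0,0,0,0,0]]]'
```

```text
t: 45.92
tcp_pos: [548.9, -123.9, 42.0]
tool_rot: [0.144, 0.99, -0.0, -0.001]
force: [-0.4, 0.9, -1.0]
opening: 12.1
grip_force: 59.2
t: 46.18
tcp_pos: [548.9, -123.9, 39.6]
tool_rot: [0.144, 0.99, -0.0, -0.001]
force: [-0.2, -0.1, -1.0]
opening: 12.3
grip_force: 59.2
t: 46.42
tcp_pos: [548.9, -123.9, 37.9]
tool_rot: [0.144, 0.99, -0.0, -0.001]
force: [0.1, 0.3, -1.4]
opening: 12.5
grip_force: 59.2
```

```bash
python3 -m inch '[[[0,0,0.05,0,0,0],[0,0,0,0,0,0]]]'
python3 -m inch '[[[0,0,0.04,0,0,0],[0,0,0,0,0,0]]]'
```

```text
t: 46.68
tcp_pos: [549.0, -124.0, 37.7]
tool_rot: [0.144, 0.99, 0.0, -0.001]
force: [-9.0, 2.9, 27.2]
opening: 12.0
grip_force: 62.9
t: 46.92
tcp_pos: [549.1, -124.0, 37.6]
tool_rot: [0.144, 0.99, 0.0, -0.001]
force: [-18.1, 5.8, 52.8]
opening: 12.3
grip_force: 66.2
```

```bash
python3 -m inch '[[[0,0,-0.08,0,0,0],[0,0,0,0,0,0]]]'
python3 -m inch '[[[0,0,0,0,0,0],[0,0,0,0,0,0],[0,0,0,0,0,0],[0,0,-0.4,0,0,0],[0,0,-0.8,0,0,0],[0,0,-1,0,0,0],[0,0,-1,0,0,0],[0,0,-1,0,0,0],[0.6,0,-1,0,0,0],[0.6,0,0,0,0,0],[0.6,0,0,0,0,0],[0,0,0,0,0,0]]]' 40
python3 - <<'E'
from cov import *
cov("wrist",31,"w12");s=robot.observe();print(s["tcp_pos"])
im,d,P,m=look("wrist"); q=P.reshape(-1,3)
k=(q[:,2]>40)&(q[:,2]<56)&(np.hypot(q[:,0]-466,q[:,1]+99)<35);print("fin",k.sum(),rect(q[k]))
go(466.5,-99.3,100,73.4)
E
```

```text
t: 47.18
tcp_pos: [549.1, -123.9, 37.8]
tool_rot: [0.144, 0.99, -0.0, -0.001]
force: [1.1, 0.3, -0.5]
opening: 12.0
grip_force: 59.2
t: 48.68
tcp_pos: [496.4, -108.2, 194.0]
tool_rot: [0.144, 0.99, -0.0, -0.001]
force: [-0.3, 0.3, 0.9]
opening: 39.7
grip_force: 0.0
wrist cover 10689 (array([ 549.1, -123.4]), array([156.9, 116.6]), 73.37) [28.46712044 29.60009286 30.72128971]
 slope [ 8.39572452e-04 -3.35934135e-04  2.96004057e+01]
[ 497.29834982 -108.31391205  193.97064326]
fin 431 (array([466.4, -99.3]), array([11.7, 33.7]), 73.09)
turn/0.08: [-0.009 -0.021  0.008]
shift/30 (after turn): [ 1.084 -0.006  3.13 ] tcp [ 497.7 -108.4  193.9] t 48.77 j7 1.48
```

View pics/w12.png

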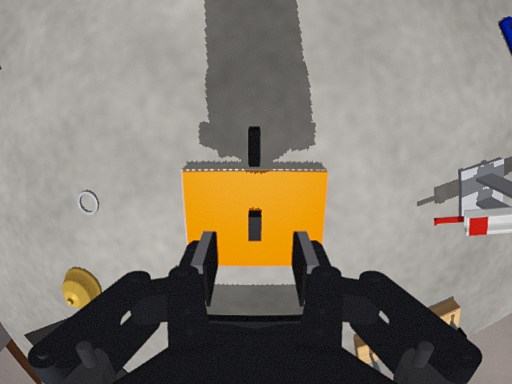

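The cover sits level, with its plate top near 31 mm and its centre on the tray. Next I grip the fin at (254,147) and slide the tray home.

```bash
python3 -m inch '[[[0.54,0,0,0,0,0],[0.54,0,0,0,0,0],[0,0,1,0,0,0],[0,0,1,0,0,0],[0,0,1,0,0,0],[0,0,1,0,0,0],[0,0,1,0,0,0],[0,0,0.65,0,0,0],[0,0,0,0,0,0]]]' 50
python3 -c "
from h import *
go(466.4,-99.3,22,73.4)"
python3 -m inch '[[[0,0,0,0,0,0],[0,0,0,0,0,0],[0,0,0,0,0,0],[0,0,0,0,0,0],[0,0,0,0,0,0],[0,0,0,0,0,0]]]' 0 60
python3 -c "
from h import *
c=np.array([725.5,-178.0]);a=np.radians(-16.5);ux=np.array([np.cos(a),np.sin(a)])
h=c+ux*(-6.5-86); go(*h,21,73.5)
h=c+ux*(-6.5-86-105); go(*h,21,73.5)"
```

```text
t: 49.9
tcp_pos: [464.6, -99.1, 23.5]
tool_rot: [0.144, 0.99, -0.0, -0.002]
force: [0.1, -0.3, 0.5]
opening: 49.9
grip_force: 0.0
turn/0.08: [-0.019 -0.056  0.003]
shift/30 (after turn): [-0.059  0.01   0.052] tcp [464.6 -99.1  23.5] t 49.9 j7 1.61
t: 50.65
tcp_pos: [466.5, -99.2, 25.4]
tool_rot: [0.144, 0.99, 0.0, -0.0]
force: [-3.7, 1.0, 12.9]
opening: 10.8
grip_force: 58.5
turn/0.08: [-0.001 -0.01  -0.023]
shift/30 (after turn): [-5.939 -0.066  0.145] tcp [466.5 -99.2  25.4] t 50.65 j7 1.61
turn/0.08: [-0.001 -0.01  -0.023]
shift/30 (after turn): [-2.439 -0.066  0.145] tcp [466.5 -99.2  25.4] t 50.65 j7 1.61
```

```bash
python3 -m inch '[[[-0.3,-0.01,0,0,0,0],[-0.5,-0.01,0,0,0,0],[-0.5,-0.01,0,0,0,0],[-0.5,-0.01,0,0,0,0],[-0.5,-0.01,0,0,0,0],[-0.5,-0.01,0,0,0,0],[-0.4,0,0,0,0,0],[0,0,0,0,0,0]]]'
python3 -m inch '[[[-0.4,0,0,0,0,0],[-0.4,0,0,0,0,0],[-0.4,0,0,0,0,0],[-0.4,0,0,0,0,0],[-0.4,0,0,0,0,0],[-0.2,0,0,0,0,0],[0,0,0,0,0,0]]]'
python3 -c "
from h import *
s=robot.observe();print(s['grip_force'],s['opening'])
c=np.array([725.5,-178.0]);a=np.radians(-16.5);ux=np.array([np.cos(a),np.sin(a)])
h=c+ux*(-6.5-86); go(*h,21,73.5)"
```

```text
t: 51.65
tcp_pos: [558.4, -128.5, 25.4]
tool_rot: [0.144, 0.99, -0.0, -0.0]
force: [-3.3, 1.6, 10.3]
opening: 11.1
grip_force: 60.2
t: 52.52
tcp_pos: [621.0, -147.1, 25.4]
tool_rot: [0.144, 0.99, -0.0, -0.001]
force: [-6.8, 2.5, 15.0]
opening: 10.6
grip_force: 60.7
60.682536363601685 10.575242977356591
turn/0.08: [-0.004 -0.023 -0.017]
shift/30 (after turn): [-0.55   0.003  0.148] tcp [ 621.  -147.1   25.4] t 52.52 j7 1.65
```

```bash
python3 -m inch '[[[-0.2,0,0,0,0,0],[-0.2,0,0,0,0,0],[-0.05,0,0,0,0,0],[0,0,0,0,0,0]]]'
python3 -m inch '[[[-0.05,0,0,0,0,0],[0,0,0,0,0,0]]]'
python3 -m inch '[[[-0.05,0,0,0,0,0],[0,0,0,0,0,0]]]'
python3 -m inch '[[[-0.03,0,0,0,0,0],[0,0,0,0,0,0]]]'
```

```text
t: 53.02
tcp_pos: [633.2, -150.8, 25.4]
tool_rot: [0.144, 0.99, 0.0, -0.002]
force: [-11.0, 3.4, 18.8]
opening: 10.8
grip_force: 61.3
t: 53.28
tcp_pos: [634.5, -151.2, 25.4]
tool_rot: [0.144, 0.99, 0.0, -0.002]
force: [-13.2, 3.7, 19.0]
opening: 11.3
grip_force: 61.2
t: 53.52
tcp_pos: [635.8, -151.6, 25.4]
tool_rot: [0.144, 0.99, 0.0, -0.002]
force: [-12.5, 3.9, 21.3]
opening: 10.8
grip_force: 61.4
t: 53.78
tcp_pos: [635.8, -151.6, 25.4]
tool_rot: [0.144, 0.99, 0.0, -0.003]
force: [-20.0, 6.1, 26.5]
opening: 11.0
grip_force: 62.2
```

```bash
python3 -m inch '[[[-0.05,0,0,0,0,0],[0,0,0,0,0,0]]]'
python3 -m inch '[[[0.05,0,0,0,0,0],[0,0,0,0,0,0]]]'
python3 -m inch '[[[0,0,0,0,0,0],[0,0,0,0,0,0],[0,0,0,0,0,0],[0,0,-0.5,0,0,0],[0,0,-1,0,0,0],[0,0,-1,0,0,0],[0,0,-1,0,0,0],[0,0,-1,0,0,0],[1,0,-1,0,0,0],[1,0,-1,0,0,0],[1,0,0,0,0,0],[0,0,0,0,0,0]]]' 50
python3 - <<'E'
from h import *
im,d,P,m=look("wrist","w13"); q=P.reshape(-1,3)
k=(q[:,2]>38)&(q[:,2]<56)&(np.hypot(q[:,0]-637,q[:,1]+152)<40);f=q[k];print("fin",k.sum(),rect(f))
k=(q[:,2]>58)&(q[:,2]<75)&(np.hypot(q[:,0]-725,q[:,1]+178)<140);print("mod",k.sum(),rect(q[k]))
c=np.array([725.5,-178.0]);a=np.radians(-16.5);ux=np.array([np.cos(a),np.sin(a)]);uy=np.array([-ux[1],ux[0]])
e=rect(f)[0]-c;print("fin in module",e@ux,e@uy,"expect -92.5,0"); print("front edge of module top along ux", np.percentile((q[k][:,:2]-c)@ux,[1,2,5]))
g=(q[:,2]>40)&(q[:,2]<56);u=(q[:,:2]-c)@ux;v=(q[:,:2]-c)@uy
E
```

```text
t: 54.02
tcp_pos: [635.9, -151.6, 25.4]
tool_rot: [0.144, 0.99, 0.001, -0.004]
force: [-28.9, 9.3, 35.9]
opening: 11.3
grip_force: 63.6
t: 54.28
tcp_pos: [635.8, -151.6, 25.4]
tool_rot: [0.144, 0.99, 0.0, -0.002]
force: [-18.9, 6.6, 25.3]
opening: 10.6
grip_force: 62.2
t: 55.78
tcp_pos: [550.5, -126.2, 220.7]
tool_rot: [0.144, 0.99, 0.0, -0.0]
force: [0.2, 0.9, 0.1]
opening: 49.8
grip_force: 0.0
fin 352 (array([ 639.7, -152.3]), array([63.9, 43.4]), 73.36)
mod 6008 (array([ 704.9, -171.7]), array([145.8,  96.5]), 72.86)
fin in module -89.56592761058174 0.27315061051599915 expect -92.5,0
front edge of module top along ux [-68.69399354 -68.46648397 -67.6014742 ]
```

View pics/w13.png

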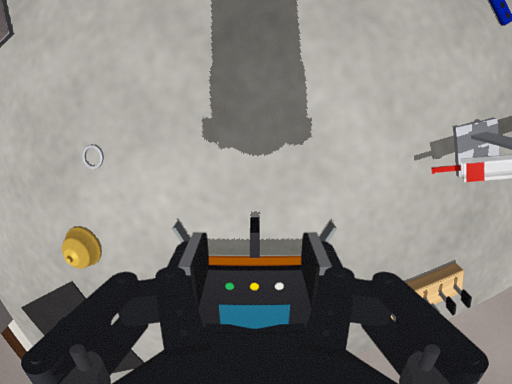

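```bash
python3 - <<'E'
from h import *
im,d,P,m=look("wrist"); q=P.reshape(-1,3)
c=np.array([725.5,-178.0]);a=np.radians(-16.5);ux=np.array([np.cos(a),np.sin(a)]);uy=np.array([-ux[1],ux[0]])
u=(q[:,:2]-c)@ux;v=(q[:,:2]-c)@uy
k=(q[:,2]>44)&(q[:,2]<54)&(abs(v)<12)&(u<-60)&(u>-130);print("fin u",np.percentile(u[k],[1,5,95,99]),"v",np.percentile(v[k],[2,98]),k.sum())
k=(q[:,2]>22)&(q[:,2]<34)&(abs(v)<70)&(u>-90)&(u<-40);print("tray/cover u",np.percentile(u[k],[1,5,50,95]),k.sum())
k=(q[:,2]>62)&(q[:,2]<72)&(abs(v)<60)&(u>-90)&(u<-40);print("module edge",np.percentile(u[k],[0.5,1,5]))
go(618,290,230,-2.4)
E
```

```text
fin u [-110.64660844 -110.015018    -77.25164083  -67.26062302] v [-5.04670033  5.73118547] 275
tray/cover u [-66.87521115 -66.46046435 -62.2191425  -54.96635756] 955
module edge [-68.91485708 -68.80394379 -67.96075007]
turn/0.08: [-8.0000e-03 -4.0000e-03  1.6545e+01]
shift/30 (after turn): [13.961  1.612 -0.331] tcp [ 552.2 -126.4  220.1] t 55.88 j7 1.52
```

The fin tip is 41.6 mm ahead of the module front and 42 mm is expected, so the tray is fully home. Next I level the tube by pushing down on its closed end.

```bash
python3 -m inch '[[[0,0,-0.5,0,0,1],[0,0,0,0,0,1],[0,0,0,0,0,1],[0,0,0,0,0,1],[0,0,0,0,0,1],[0,0,0,0,0,1],[0,0,0,0,0,1],[0,0,0,0,0,1],[0,0,0,0,0,1],[0,0,0,0,0,1],[0,0,0,0,0,1],[0,0,0,0,0,1]]]' 0
python3 -m inch '[[[0,0,0,0,0,1],[0,0,0,0,0,1],[0,0,0,0,0,1],[0,0,0,0,0,1],[0,0,0,0,0,0.5],[0,0,0,0,0,0]]]'
python3 -c "
from h import *
go(616.5,264.8,185,-2.4)"
```

```text
t: 57.38
tcp_pos: [552.5, -126.8, 234.1]
tool_rot: [0.586, 0.81, -0.001, -0.001]
force: [-0.1, -0.6, 0.2]
opening: -0.5
grip_force: 0.0
t: 58.12
tcp_pos: [552.1, -126.6, 234.1]
tool_rot: [0.72, 0.694, -0.001, -0.001]
force: [-0.6, -0.2, -0.1]
opening: 0.1
grip_force: 0.0
turn/0.08: [-0.028  0.01   0.051]
shift/30 (after turn): [13.124  1.599  1.637] tcp [ 552.1 -126.6  234.1] t 58.12 j7 0.27
```

```bash
python3 -m inch '[[[0.94,0.11,0,0,0,0.05],[0.94,0.11,0,0,0,0],[0.94,0.11,0,0,0,0],[0.94,0.11,0,0,0,0],[0.94,0.11,0,0,0,0],[0.94,0.11,0,0,0,0],[0.94,0.11,0,0,0,0],[0.94,0.11,0,0,0,0],[0.94,0.11,0,0,0,0],[0.94,0.11,0,0,0,0],[0.94,0.11,0,0,0,0],[0.94,0.11,0,0,0,0]]]'
python3 -m inch '[[[0.94,0.11,0,0,0,0],[0.9,0.11,0,0,0,0],[0,0,0,0,0,0],[0,0,0.6,0,0,0],[0,0,0.6,0,0,0],[0,0,0.4,0,0,0],[0,0,0,0,0,0]]]'
python3 -c "
from h import *
go(616.5,264.8,175,-2.4)"
```

```text
t: 59.62
tcp_pos: [605.9, 211.4, 234.0]
tool_rot: [0.722, 0.692, -0.001, -0.001]
force: [0.8, -0.1, -0.5]
opening: -0.1
grip_force: 0.0
t: 60.5
tcp_pos: [613.9, 264.3, 184.6]
tool_rot: [0.722, 0.692, -0.002, -0.001]
force: [-0.3, -0.2, 0.1]
opening: 0.1
grip_force: 0.0
turn/0.08: [-0.047  0.019 -0.014]
shift/30 (after turn): [0.022 0.086 0.32 ] tcp [613.9 264.3 184.6] t 60.5 j7 -0.32
```

Pushing down 54 mm in total while drifting outward about 23 mm.

```bash
python3 -m inch '[[[0.02,0.08,0.3,0,0,0],[0,0,0.2,0,0,0],[0.05,0,0.15,0,0,0],[0.1,0,0.2,0,0,0],[0.1,0,0.2,0,0,0],[0.1,0,0.2,0,0,0],[0.1,0,0.15,0,0,0],[0,0,0,0,0,0]]]'
python3 -m inch '[[[0.1,0,0.12,0,0,0],[0.1,0,0.1,0,0,0],[0,0,0,0,0,0]]]'
```

```text
t: 61.5
tcp_pos: [616.9, 279.1, 143.2]
tool_rot: [0.722, 0.692, -0.001, -0.001]
force: [-1.1, 0.2, 0.6]
opening: 0.0
grip_force: 0.0
t: 61.88
tcp_pos: [617.4, 285.2, 137.0]
tool_rot: [0.722, 0.692, -0.001, -0.001]
force: [-0.3, 0.6, 0.3]
opening: 0.3
grip_force: 0.0
```

```bash
python3 -m inch '[[[0,0,0.12,0,0,0],[0,0,0,0,0,0]]]'
python3 -m inch '[[[0,0,0.08,0,0,0],[0,0,0,0,0,0]]]'
python3 -m inch '[[[0,0,0.03,0,0,0],[0,0,0,0,0,0]]]'
```

```text
t: 62.12
tcp_pos: [617.4, 284.8, 133.4]
tool_rot: [0.722, 0.692, -0.001, -0.001]
force: [-1.3, -0.1, 0.6]
opening: 0.2
grip_force: 0.0
t: 62.38
tcp_pos: [617.5, 284.7, 131.2]
tool_rot: [0.722, 0.692, -0.001, -0.001]
force: [1.0, 0.1, 1.2]
opening: -0.0
grip_force: 0.6
t: 62.62
tcp_pos: [617.6, 284.8, 131.0]
tool_rot: [0.722, 0.692, -0.001, -0.001]
force: [-3.1, -0.6, 10.4]
opening: -0.2
grip_force: 5.3
```

```bash
python3 -m inch '[[[0,0,0.02,0,0,0],[0,0,-0.5,0,0,0],[0,0,-1,0,0,0],[0,0,-1,0,0,0],[0,0,-1,0,0,0],[-1,0,-0.5,0,0,0],[-1,0,0,0,0,0],[-1,0,0,0,0,0],[-1,0,0,0,0,0],[-1,0,0,0,0,0],[-1,0,0,0,0,0],[0,0,0,0,0,0]]]' 40
python3 - <<'E'
from tube import *
im,d,P,m=look("wrist","w15"); q=P.reshape(-1,3)
a=np.array([.042,.999]);c=np.array([613.9,204.8]);L=(q[:,:2]-c)@a;W=(q[:,:2]-c)@np.array([a[1],-a[0]])
k=(abs(W)<9)&(L>-100)&(L<100)&(q[:,2]>124)&(q[:,2]<140);print(k.sum(),np.polyfit(L[k],q[k][:,2],1),L[k].min(),L[k].max())
n="top";im2,d,P,m=look(n)
for t in["fob","bell","keyring","cover"]:
    for r in eyes.masks_of(t,n)[:1]:
        g=P[r["pixels"]];g=g[~np.isnan(g[:,0])];print(t,r["p"],r["point"],rect(g))
cv2.imwrite("pics/f.png",np.hstack([cv2.resize(x[:,:,::-1],(400,300)) for x in(im,im2)]))
E
```

```text
t: 64.12
tcp_pos: [609.7, 101.0, 250.4]
tool_rot: [0.724, 0.69, -0.001, -0.0]
force: [-0.7, 0.1, 0.2]
opening: 40.2
grip_force: 0.0
3703 [-1.95393830e-03  1.29692396e+02] -99.8670306802431 64.53360361639088
fob 0.46 [160.2, 231.5] (array([401.3, 315.1]), array([60.7, 41.8]), 25.68)
bell 0.62 [402.0, 160.9] (array([ 593.8, -414.5]), array([64.8, 57.6]), 56.93)
cover 0.41 [318.9, 137.8] (array([ 658.2, -182.9]), array([80.9,  8.5]), 76.5)
```

View pics/f.png

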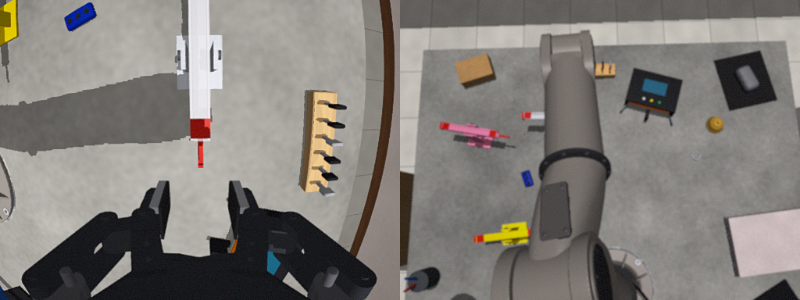

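The tube is level (slope 0.002) with an empty tongue at (200,155). The tray is in the bay at (655,95), and the fob, bell and ring are where they were. Handing in.

```bash
python3 -c "
from cell import order
print(order.job_done())"
```

```text
the job is handed in; nothing more can be done
None
```

I handed the job in at about 64 s; the hand-in gave back no verdict. The tube held two blanks, both lie flat in the covered tray, the tray is fully home in the bay, the empty tube is back level, and the fob, bell and keyring were never touched.

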